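# Turn the desk carousel so the teal clip cup faces the pointer

### The arm

A 6-joint arm with a two-finger parallel gripper is mounted at the origin on the work surface. World frame = base frame: x ahead of the robot, y to its left, z up, the work surface at z = 0. Lengths are in m, angles in rad, forces in N, time in s.
With the tool pointing down it reaches from about 0.35 to 0.725 m from the base axis. Payload 4.3 kg.
Tool frame: the origin (TCP) lies on the centre line of the jaws, within the pads' length; the fingertips stand 19 mm ahead of it and the grasp point (between the pads) is the TCP (r.tip_reach is the distance from the TCP to the fingertips, in m); z points along the fingers, y is the line along which they close (so a half turn about z gives the same grasp; the last joint's range is limited). The gripper opens to 85 mm and grips with 20 to 120 N. Pads are 22 mm wide; open, the fingers measure 114 mm over their backs; the gripper's body (76 mm by 85 mm) begins 54 mm behind the grasp point. The pads swing forward as they close: fully open they stand 13 mm farther back than shut.
Start: joints at [1.114, 0.377, 0.081, 1.274, 0, 1.46], TCP at [0.195, 0.541, 0.226] pointing down, gripper open.
Joint ranges: [-2.72, 2.72], [-0.84, 1.66], [-1.02, 1.22], [-1.77, 2.12], [-1.37, 1.28], [-3.14, 3.14]. Speed limits (rad/s): [2.57, 2.57, 3.14, 3.14, 3.14, 3.14].

### API

Orientations are given as a unit quaternion [w, x, y, z].
In Python, from plant import telemetry, cams, r gives the robot as it stands.
- The arm moves only by the tool play_rows, never from a script. Its argument "deltas" is a list that holds one entry, the list of rows, each a list of 7 numbers: the shift along the tool's x, y, z in m, then the turn, a rotation vector about the tool's x, y, z in units of 5 degrees (1.0 is 5 degrees), then the opening, from -1 (shut) to 1 (fully open). A call has 1 to 8 rows; each row is the pose to reach, as a shift and turn from the pose commanded when the call began, along the tool's axes at that moment; what a row does not reach only later rows make up. A row lasts 1/12 s, in which the tool goes at most 41.7 mm and 7.16 degrees, less where a joint would pass 70% of its speed; a pose out of reach is approached as far as the arm can. A call with a gripper value outside its range is refused whole. The fingers move at their own pace and stop on an object; "grip_force" is the grip in N (left out, the last holds). Time passes only in rows, so rows that repeat a pose let the fingers close. It gives the time, the measured TCP pose, the force, the opening and the grip force at its end, in the units of the state.
- telemetry.sense(): the state, without advancing time (a new reading comes with each control period).
- cams.capture(name): name is "scene" or "top"; returns a dict with "frame" (384x512x3 uint8, blue, green, red), "z_map" (384x512 float32, m along the optical axis (not along the pixel's ray), 0 where there is no reading), "camera_matrix" (3x3 intrinsics, pixels), "cam_to_world" (4x4, takes a point from camera to world coordinates). Camera axes: x right, y down, z forward; pixel columns grow to the right and rows downward; lengths in m; the calibration is good to about 2 mm. A picture is of the moment at which its call begins.
- r.sign_off(): hands the job in; it is judged then, once.
The state is a dict: "t": time; "joints": joint angles; "qvel": joint speeds; "effort": joint torques, N m; "tcp_pos": TCP position; "eef_rot": TCP orientation; "ft_force": force on the tool from outside, world axes, zero at the start; "moment": the same for the moment, N m; "finger_gap": finger opening in m; "finger_force": force on a finger pad.
Only numpy, scipy, OpenCV 4.12 (cv2) and the standard library are available. Lean on these libraries where they do the work, as an engineer would, in place of code of your own. Each camera call takes 0.05 s, during which the arm holds its last target. There are 200 camera calls.

### The job

Turn the round wooden desk carousel gently, by pushing the black finger posts or the edge of its rim, until the teal cup and its teal stripe are squarely in line with the orange pointer on the foot, then take the hand away. Do not push on the cups, jar or notes that stand on the disc, leave the little potted succulent standing in the middle, and do not lift the carousel or shove it out of place. Leave the travel cup and the phone where they are.

Things in the scene. Friction and masses are not known exactly. Their poses are not given: they have to be found in the camera images.
- carousel: Loose, heavy (2 to 3 kg) foot of the carousel: a grey disc, 230 mm in diameter and 18 mm high, standing on the desk. Origin: on the desk, on the turning axis; z up. An orange pointer bar, 34 mm wide and 12 mm high, runs from the foot along its -x axis and ends 185 mm from the axis, so 45 mm of it shows beyond the wooden disc.
- turntable (a joint): Angle of the wooden disc (280 mm in diameter, top 34 mm, underside 22 mm above the desk) on its foot, rad, growing anticlockwise from above; 0 or any whole turn: teal stripe exactly over the pointer. It turns endlessly either way with light friction (about 0.08 N m, under 1 N at the posts) and stops within a few degrees when no longer pushed.
- post (a point): Middle of one of eight upright black finger posts on the disc, 14 mm in diameter, tops 70 mm and middles 52 mm above the desk, 127 mm from the axis, 45 degrees apart; this one is 22.5 degrees anticlockwise (from above) of the teal stripe, another 22.5 degrees clockwise. Things standing on the disc are all within 92 mm of the axis.
- mark (a point): Point on the teal stripe (42 x 16 mm, painted on the disc's top, outward of the teal cup): 128 mm from the axis, 34 mm above the desk; turns with the disc.
- pointer (a point): Point fixed to the foot, in line with the orange pointer: 128 mm from the axis, 34 mm above the desk. The mark lies here when the disc is set right.
- teal_cup: Teal open cup of paper clips, 48 mm in diameter, 55 mm high: the marked item. It is fixed to the disc and turns with it. Origin: centre of its underside, on the disc's top (34 mm above the desk), 66 mm from the turning axis, in line with the teal stripe.
- pencil_cup: White cup with pencil stubs, 44 mm in diameter, 60 mm high (stubs to 89 mm). It is fixed to the disc and turns with it. Origin: centre of its underside, on the disc's top (34 mm above the desk), 66 mm from the turning axis, opposite the teal cup.
- pin_jar: Amber jar with dark lid, 42 mm in diameter, 50 mm high. It is fixed to the disc and turns with it. Origin: centre of its underside, on the disc's top (34 mm above the desk), 66 mm from the turning axis, 90 degrees clockwise (from above) from the teal cup.
- note_block: Block of yellow and white notes, 42 x 36 x 38 mm. It is fixed to the disc and turns with it. Origin: centre of its underside, on the disc's top (34 mm above the desk), 66 mm from the turning axis, 90 degrees anticlockwise (from above) from the teal cup.
- succulent: Small terracotta pot with a succulent, 62 mm in diameter, 76 mm high, standing loose on the middle of the disc. Origin: centre of its underside; z up.
- travel_cup: Bystander: white travel cup with blue band and lid, 78 mm in diameter, 119 mm high, loose. Origin: centre of its underside.
- phone: Bystander: black phone lying flat, 146 x 71 x 10 mm, long along its x, loose. Origin: centre of its underside.

How it is judged:
At the end, for the whole second after the job is handed in: The stripe's point is within 20 mm (about 9 degrees) of the pointer's, the disc at rest; foot, pointer and bystanders are within 30 mm of where they began, the foot on the desk; the succulent stands upright on the disc within 30 mm of the axis (horizontal distance between mark and pointer below 0.02 m and velocity of joint turntable between -0.05 and 0.05 rad/s and distance of each of pointer, carousel, travel_cup, phone from where it was at the start of the episode below 0.03 m and height (world z) of carousel below 0.01 m and horizontal distance between succulent and carousel below 0.03 m and angle between succulent's own z axis and vertical below 0.15 rad and height (world z) of succulent between 0.025 and 0.045 m); the robot touches nothing.
It fails at once if a cup, the jar or the notes on the disc are pushed (over 1 N) (contact force between any of the arm, the fingers and teal_cup above 1 N or contact force between any of the arm, the fingers and pencil_cup above 1 N or contact force between any of the arm, the fingers and pin_jar above 1 N or contact force between any of the arm, the fingers and note_block above 1 N).
It fails at once if the carousel is lifted, tipped, or its foot shoved or twisted over 30 mm out of place (height (world z) of carousel above 0.012 m or angle between carousel's own z axis and vertical above 0.1 rad or distance of any of pointer, carousel from where it was at the start of the episode above 0.03 m).
It fails at once if the disc is flung round (over 3 rad/s) (velocity of joint turntable above 3 rad/s or velocity of joint turntable below -3 rad/s).
It fails at once if the succulent is lifted, tipped or pushed off the middle (height (world z) of succulent above 0.05 m or angle between succulent's own z axis and vertical above 0.3 rad or horizontal distance between succulent and carousel above 0.03 m).
It fails at once if a bystander is moved more than 30 mm or lifted (distance of any of travel_cup, phone from where it was at the start of the episode above 0.03 m).
It also fails if it takes over 72 s, if anything falls off the work surface, if the arm or the gripper's body presses on something with over 40 N, if the wrist force passes 120 N, or if a joint passes its speed limit or range.

## Working session

There is one attempt and no reset: what is moved stays moved. The work goes in short steps, Python scripts to look and compute and a tool call to move; the robot and the scene stay as the last step left them, time stands still between calls to the robot, and variables do not carry over. Pictures are saved under pics/ and viewed, at most 10 in all, crops included, and the job is handed in when it is done.

Besides the shell and the picture viewer there is one more tool, called by a JSON object that holds its "name" and its "arguments". play_rows: Moves the arm, as the interface text tells. Its arguments: {"type":"object","properties":{"deltas":{"type":"array","items":{"type":"array","items":{"type":"array","items":{"type":"number"}}}},"grip_force":{"type":"number"}},"required":["deltas"]}

```bash
mkdir -p pics; cat > h.py <<'E'
import numpy as np, cv2
from plant import telemetry, cams, r
def cloud(c):
    z=c["z_map"];K=c["camera_matrix"];v,u=np.indices(z.shape)
    P=np.stack([(u-K[0,2])/K[0,0]*z,(v-K[1,2])/K[1,1]*z,z],-1)
    T=c["cam_to_world"];return P@T[:3,:3].T+T[:3,3]
E
python3 - <<'E'
from h import *
a=cams.capture("top");b=cams.capture("scene")
np.savez("c0.npz",**{k+n:v for n,c in(("t",a),("s",b)) for k,v in c.items()})
cv2.imwrite("pics/t0.png",a["frame"]);cv2.imwrite("pics/s0.png",b["frame"])
s=telemetry.sense();print(s["t"],s["tcp_pos"],s["eef_rot"])
P=cloud(a)
for v in range(0,384,48):print([tuple(np.round(P[v,u],2)) for u in range(0,512,128)])
E
```

```text
0.1 [0.19517242 0.54023155 0.22535178] [-2.40271915e-04  1.72530273e-01  9.85003787e-01 -8.86926306e-04]
[(np.float64(1.65), np.float64(1.26), np.float64(-0.75)), (np.float64(1.32), np.float64(0.49), np.float64(-0.31)), (np.float64(1.14), np.float64(0.03), np.float64(-0.07)), (np.float64(1.65), np.float64(-0.61), np.float64(-0.75))]
[(np.float64(0.9), np.float64(0.63), np.float64(0.08)), (np.float64(1.02), np.float64(0.41), np.float64(-0.12)), (np.float64(0.95), np.float64(0.04), np.float64(-0.0)), (np.float64(0.95), np.float64(-0.3), np.float64(0.0))]
[(np.float64(0.79), np.float64(0.62), np.float64(0.08)), (np.float64(0.82), np.float64(0.36), np.float64(-0.0)), (np.float64(0.82), np.float64(0.04), np.float64(0.0)), (np.float64(0.81), np.float64(-0.29), np.float64(0.0))]
[(np.float64(0.68), np.float64(0.62), np.float64(0.07)), (np.float64(0.66), np.float64(0.32), np.float64(0.12)), (np.float64(0.68), np.float64(0.04), np.float64(0.03)), (np.float64(0.68), np.float64(-0.28), np.float64(0.01))]
[(np.float64(0.57), np.float64(0.65), np.float64(0.01)), (np.float64(0.57), np.float64(0.35), np.float64(0.0)), (np.float64(0.55), np.float64(0.04), np.float64(0.09)), (np.float64(0.56), np.float64(-0.27), np.float64(0.0))]
[(np.float64(0.46), np.float64(0.64), np.float64(0.01)), (np.float64(0.46), np.float64(0.35), np.float64(0.0)), (np.float64(0.45), np.float64(0.05), np.float64(-0.0)), (np.float64(0.45), np.float64(-0.26), np.float64(0.0))]
[(np.float64(0.35), np.float64(0.64), np.float64(-0.0)), (np.float64(0.35), np.float64(0.34), np.float64(-0.0)), (np.float64(0.34), np.float64(0.05), np.float64(0.0)), (np.float64(0.34), np.float64(-0.25), np.float64(0.0))]
[(np.float64(0.25), np.float64(0.61), np.float64(0.02)), (np.float64(0.24), np.float64(0.34), np.float64(-0.0)), (np.float64(0.24), np.float64(0.05), np.float64(-0.0)), (np.float64(0.23), np.float64(-0.25), np.float64(-0.0))]
```

View pics/t0.png

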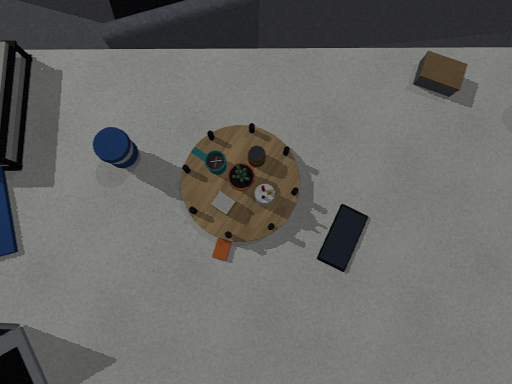

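View pics/s0.png

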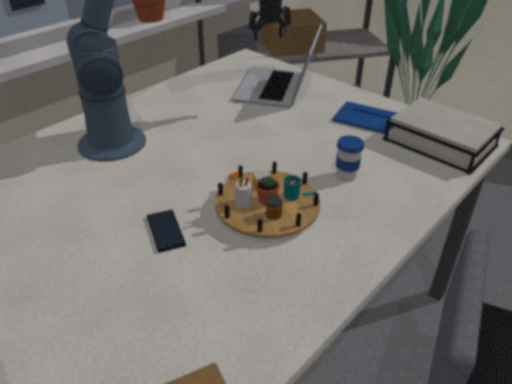

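The top view shows the carousel centred near (240,183), the orange pointer at (223,249), and the teal stripe at (200,154). The travel cup is at (116,148) and the phone at (343,238). The disc needs an anticlockwise turn of roughly 100°.

```bash
cat >> h.py <<'E'
def measure(c):
    P=cloud(c);f=c["frame"];h=cv2.cvtColor(f,cv2.COLOR_BGR2HSV);H,S,V=h[...,0].astype(int),h[...,1],h[...,2]
    z=P[...,2];near=np.hypot(P[...,0]-.66,P[...,1]-.08)<.25
    o=near&(H<14)&(S>190)&(V>100)&(z<.03)
    d=near&(abs(z-.034)<.006)
    pts=P[d][:,:2].astype(np.float32);(cx,cy),rad=cv2.minEnclosingCircle(pts)
    C=np.array([cx,cy]);rr=np.hypot(*(P[...,:2]-C).transpose(2,0,1))
    t=near&(H>80)&(H<100)&(S>100)&(abs(z-.034)<.008)&(rr>.105)&(rr<.15)
    b=near&(z>.05)&(V<60)&(rr>.115)&(rr<.14)
    n,l,st,ce=cv2.connectedComponentsWithStats(b.astype(np.uint8))
    posts=np.array([P[l==i].mean(0) for i in range(1,n) if st[i,4]>3])
    ang=lambda p:np.degrees(np.arctan2(p[1]-C[1],p[0]-C[0]))
    return dict(C=C,rad=rad,ptr=(P[o].mean(0),ang(P[o].mean(0)),o.sum()),
      stripe=(P[t].mean(0),ang(P[t].mean(0)),t.sum()) if t.any() else None,
      posts=[(np.round(p,3),round(ang(p)%360,1)) for p in posts])
E
python3 - <<'E'
from h import *
c0=np.load("c0.npz");c={k[:-1]:c0[k] for k in c0 if k[-1]=="t"}
m=measure(c)
for k in m:print(k,m[k])
P=cloud(c)
for n,(u,v) in dict(cup=(112,140),phone=(343,238),pp=(223,250)).items():print(n,P[v,u])
from scipy.spatial.transform import Rotation as R
q=telemetry.sense()["eef_rot"];print(np.round(R.from_quat(np.roll(q,-1)).as_matrix(),3))
E
```

```text
C [0.59994513 0.13506769]
rad 0.1953086405992508
ptr (array([0.43481487, 0.12648992, 0.012222  ]), np.float64(-177.02641869154124), np.int64(195))
stripe None
posts [(array([0.709, 0.054, 0.064]), np.float64(323.3)), (array([0.648, 0.028, 0.084]), np.float64(294.3)), (array([0.539, 0.031, 0.12 ]), np.float64(239.8)), (array([0.467, 0.108, 0.07 ]), np.float64(191.4))]
cup [0.66583457 0.35034394 0.11865097]
phone [ 0.45458418 -0.15947875  0.01136296]
pp [0.43129291 0.1225994  0.01399368]
[[-0.94   0.34  -0.001]
 [ 0.34   0.94  -0.002]
 [ 0.    -0.002 -1.   ]]
```

```bash
python3 - <<'E'
s=open("h.py").read()
s=s.replace("pts=P[d][:,:2].astype(np.float32)","n,l,st,_=cv2.connectedComponentsWithStats((d&(S>60)).astype(np.uint8));d=l==1+np.argmax(st[1:,4]);pts=P[d][:,:2].astype(np.float32)")
s=s.replace("-.66,P[...,1]-.08)<.25","-.595,P[...,1]-.08)<.22").replace("z>.05)&(V<60)","z>.045)&(V<70)")
open("h.py","w").write(s)
E
python3 - <<'E'
from h import *
c0=np.load("c0.npz");c={k[:-1]:c0[k] for k in c0 if k[-1]=="t"}
m=measure(c)
for k in m:print(k,m[k])
E
```

```text
C [0.58922684 0.08025242]
rad 0.13950815796852112
ptr (array([0.43303339, 0.12676627, 0.0121564 ]), np.float64(163.4166550579933), np.int64(213))
stripe (array([0.65867334, 0.17916764, 0.03531877]), np.float64(54.928037277247725), np.int64(87))
posts [(array([0.711, 0.053, 0.064]), np.float64(347.2)), (array([0.694, 0.147, 0.065]), np.float64(32.5)), (array([ 0.655, -0.026,  0.065]), np.float64(301.6)), (array([0.615, 0.202, 0.065]), np.float64(78.0)), (array([ 0.56 , -0.043,  0.067]), np.float64(256.8)), (array([0.52 , 0.186, 0.066]), np.float64(123.1)), (array([0.481, 0.012, 0.068]), np.float64(212.1)), (array([0.465, 0.107, 0.068]), np.float64(167.7))]
```

The measured centre is (0.589, 0.080). The stripe sits at 55° and the pointer at 163.4°, so the disc must turn about +108.5°. I'll close the fingers, lower them at about 63° behind the post at 78°, and sweep round.

{"name": "play_rows", "arguments": {"deltas": [[[-0.036,-0.011,0,0,0,0,-1],[-0.072,-0.022,0,0,0,0,-1],[-0.108,-0.033,0,0,0,0,-1],[-0.144,-0.044,0,0,0,0,-1],[-0.18,-0.055,0,0,0,0,-1],[-0.216,-0.066,0,0,0,0,-1],[-0.252,-0.078,0,0,0,0,-1],[-0.29,-0.09,0,0,0,0,-1]]]}}

```text
t: 0.77
tcp_pos: [0.4383, 0.3562, 0.2258]
eef_rot: [-0.0, 0.172, 0.985, -0.0]
ft_force: [-0.2, 0.4, -0.3]
finger_gap: -0.0001
finger_force: 0.0
```

{"name": "play_rows", "arguments": {"deltas": [[[-0.036,-0.011,0,0,0,0,-1],[-0.072,-0.022,0,0,0,0,-1],[-0.108,-0.033,0,0,0,0,-1],[-0.144,-0.044,0,0,0,0,-1],[-0.18,-0.055,0,0,0,0,-1],[-0.216,-0.066,0,0,0,0,-1],[-0.253,-0.079,0,0,0,0,-1],[-0.253,-0.079,0,0,0,0,-1]]]}}

```text
t: 1.43
tcp_pos: [0.653, 0.1916, 0.2236]
eef_rot: [0.0, 0.176, 0.984, -0.001]
ft_force: [-1.1, 0.8, -1.3]
finger_gap: 0.0002
finger_force: 0.0
```

```bash
python3 - <<'E'
from h import *
c=cams.capture("scene");cv2.imwrite("pics/s1.png",cv2.resize(c["frame"][100:270,150:400],None,fx=3,fy=3))
s=telemetry.sense();print(s["t"],s["tcp_pos"],s["eef_rot"],s["joints"],s["finger_gap"],s["ft_force"],r.tip_reach)
E
```

```text
1.4833 [0.65076621 0.19411095 0.22404298] [-7.41209316e-04  1.74962965e-01  9.84574567e-01 -5.77717959e-04] [ 1.96781943e-01  6.13895513e-01  4.55346834e-01  1.41404900e+00
 -5.36406834e-04  5.48518889e-01] 9.504445590086638e-05 [ 0.11872856  1.23610092 -0.74792263] 0.019
```

View pics/s1.png

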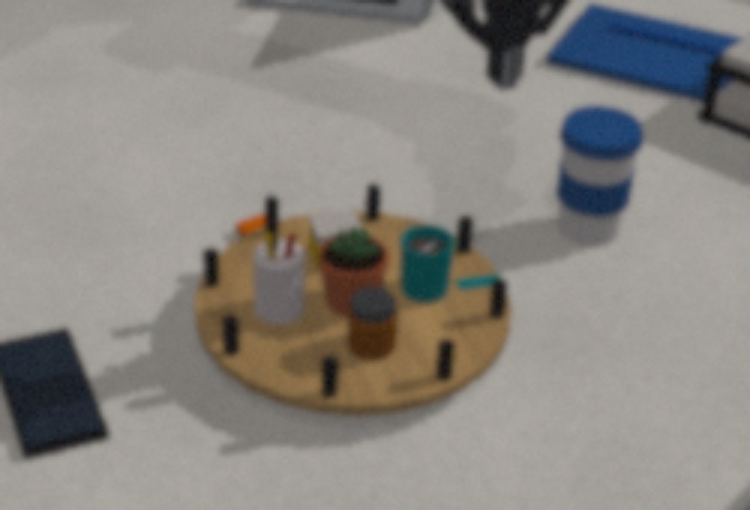

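The fingers are closed and hang above the gap beside the teal stripe. In the crop the fingertips are at (505,75), the stripe at (480,283) and the target post at (465,233). Next I lower them and work out the sweep.

{"name": "play_rows", "arguments": {"deltas": [[[0,0,0.03,0,0,0,-1],[0,0,0.06,0,0,0,-1],[0,0,0.09,0,0,0,-1],[0,0,0.12,0,0,0,-1],[0,0,0.14,0,0,0,-1],[0,0,0.159,0,0,0,-1],[0,0,0.159,0,0,0,-1],[0,0,0.159,0,0,0,-1]]]}}

```text
t: 2.15
tcp_pos: [0.6465, 0.1978, 0.0661]
eef_rot: [-0.002, 0.172, 0.985, -0.001]
ft_force: [-0.3, 0.1, 0.5]
finger_gap: 0.0001
finger_force: 0.0
```

```bash
cat >> h.py <<'E'
def sweep(ths,R=.130,C=(.589,.080)):
    X=np.array([-.9405,.34]);Y=np.array([.34,.9405]);C=np.array(C)
    p=lambda t:C+R*np.array([np.cos(np.radians(t)),np.sin(np.radians(t))])
    return [[round(float((p(t)-p(ths[0]))@X),3),round(float((p(t)-p(ths[0]))@Y),3)] for t in ths[1:]]
E
python3 - <<'E'
from h import *
print(telemetry.sense()["tcp_pos"])
for a in (63,95,127):print(a,sweep(list(range(a,a+33,4))))
E
```

```text
[0.64646982 0.19776811 0.06608648]
63 [[0.009, 0.001], [0.018, 0.001], [0.027, 0.001], [0.036, -0.001], [0.045, -0.002], [0.054, -0.005], [0.062, -0.008], [0.071, -0.011]]
95 [[0.008, -0.004], [0.016, -0.009], [0.023, -0.014], [0.03, -0.02], [0.037, -0.026], [0.043, -0.032], [0.049, -0.039], [0.054, -0.047]]
127 [[0.005, -0.008], [0.009, -0.016], [0.012, -0.024], [0.015, -0.033], [0.018, -0.042], [0.019, -0.05], [0.021, -0.059], [0.021, -0.068]]
```

{"name": "play_rows", "arguments": {"deltas": [[[0.009,0.001,0,0,0,0,-1],[0.018,0.001,0,0,0,0,-1],[0.027,0.001,0,0,0,0,-1],[0.036,-0.001,0,0,0,0,-1],[0.045,-0.002,0,0,0,0,-1],[0.054,-0.005,0,0,0,0,-1],[0.062,-0.008,0,0,0,0,-1],[0.071,-0.011,0,0,0,0,-1]]]}}

```text
t: 2.82
tcp_pos: [0.5781, 0.2119, 0.069]
eef_rot: [0.001, 0.172, 0.985, 0.001]
ft_force: [-0.7, -0.3, 0.3]
finger_gap: -0.0002
finger_force: 0.0
```

```bash
python3 - <<'E'
from h import *
c=cams.capture("top");cv2.imwrite("pics/t1.png",cv2.resize(c["frame"][90:280,100:380],None,fx=2.8,fy=2.8))
s=telemetry.sense();print(s["tcp_pos"],s["ft_force"])
m=measure(c)
for k in m:print(k,m[k])
E
```

```text
[0.57598645 0.21190631 0.0688379 ] [-1.78082777  0.72877724 -0.72066361]
C [0.58901727 0.07999626]
rad 0.13936205208301544
ptr (array([0.43603589, 0.1269649 , 0.01205167]), np.float64(162.93236577882888), np.int64(103))
stripe (array([0.65888345, 0.17899753, 0.0347414 ]), np.float64(54.789002704041174), np.int64(88))
posts [(array([0.71 , 0.053, 0.064]), np.float64(347.3)), (array([0.694, 0.147, 0.065]), np.float64(32.6)), (array([0.493, 0.157, 0.547]), np.float64(141.3)), (array([ 0.655, -0.026,  0.065]), np.float64(301.8)), (array([0.614, 0.198, 0.057]), np.float64(77.9)), (array([ 0.56 , -0.042,  0.065]), np.float64(256.7)), (array([0.52 , 0.186, 0.066]), np.float64(123.0)), (array([0.481, 0.012, 0.067]), np.float64(212.1)), (array([0.465, 0.107, 0.068]), np.float64(167.5))]
```

View pics/t1.png

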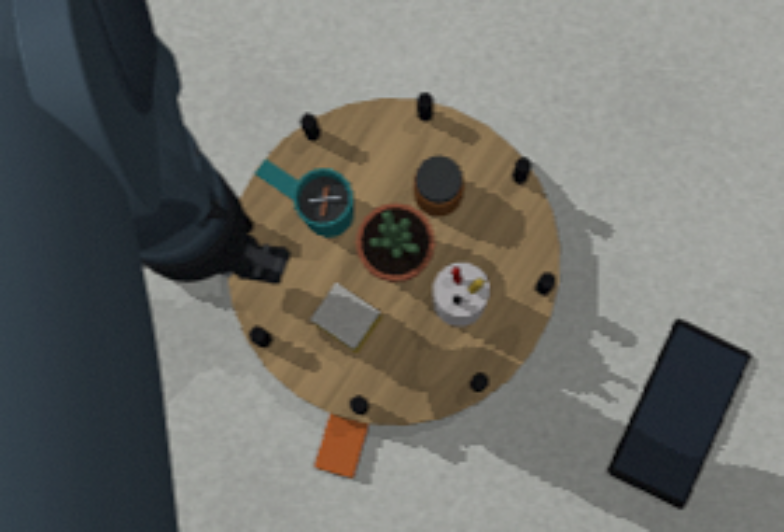

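The disc did not turn: the posts and the stripe at (280,178) are unchanged, and the fingers at (265,262) are already past the 78° post. I need the actual fingertip position and height.

```bash
python3 - <<'E'
from h import *
c=cams.capture("top");P=cloud(c)
for v in range(176,192,3):print(v,[tuple(np.round(P[v,u],3).tolist()) for u in range(184,206,3)])
c=cams.capture("scene");cv2.imwrite("pics/s2.png",cv2.resize(c["frame"][100:270,150:400],None,fx=3.2,fy=3.2,interpolation=cv2.INTER_CUBIC))
P=cloud(c);b=(np.hypot(P[...,0]-.576,P[...,1]-.212)<.03)&(P[...,2]>.04)
print(np.percentile(P[b],[0,1,5,50],axis=0).round(3))
E
```

```text
176 [(0.562, 0.176, 0.228), (0.567, 0.174, 0.207), (0.571, 0.172, 0.189), (0.603, 0.191, 0.036), (0.604, 0.184, 0.033), (0.603, 0.177, 0.035), (0.603, 0.17, 0.033), (0.603, 0.163, 0.034)]
179 [(0.558, 0.177, 0.22), (0.563, 0.176, 0.197), (0.566, 0.173, 0.181), (0.573, 0.173, 0.147), (0.57, 0.164, 0.162), (0.569, 0.158, 0.166), (0.595, 0.17, 0.037), (0.596, 0.163, 0.035)]
182 [(0.555, 0.179, 0.208), (0.558, 0.176, 0.193), (0.561, 0.173, 0.18), (0.562, 0.168, 0.175), (0.562, 0.163, 0.172), (0.563, 0.157, 0.168), (0.563, 0.152, 0.167), (0.588, 0.163, 0.036)]
185 [(0.554, 0.184, 0.184), (0.553, 0.177, 0.189), (0.558, 0.176, 0.161), (0.555, 0.168, 0.176), (0.556, 0.163, 0.17), (0.556, 0.157, 0.17), (0.557, 0.152, 0.165), (0.582, 0.163, 0.033)]
188 [(0.558, 0.194, 0.128), (0.556, 0.186, 0.138), (0.554, 0.178, 0.152), (0.552, 0.17, 0.159), (0.551, 0.164, 0.165), (0.551, 0.157, 0.168), (0.575, 0.17, 0.032), (0.574, 0.163, 0.035)]
191 [(0.568, 0.212, 0.033), (0.568, 0.204, 0.034), (0.568, 0.197, 0.035), (0.549, 0.173, 0.143), (0.546, 0.164, 0.164), (0.545, 0.158, 0.166), (0.567, 0.17, 0.035), (0.567, 0.163, 0.034)]
[[0.558 0.182 0.075]
 [0.562 0.183 0.079]
 [0.569 0.184 0.089]
 [0.587 0.201 0.154]]
```

View pics/s2.png

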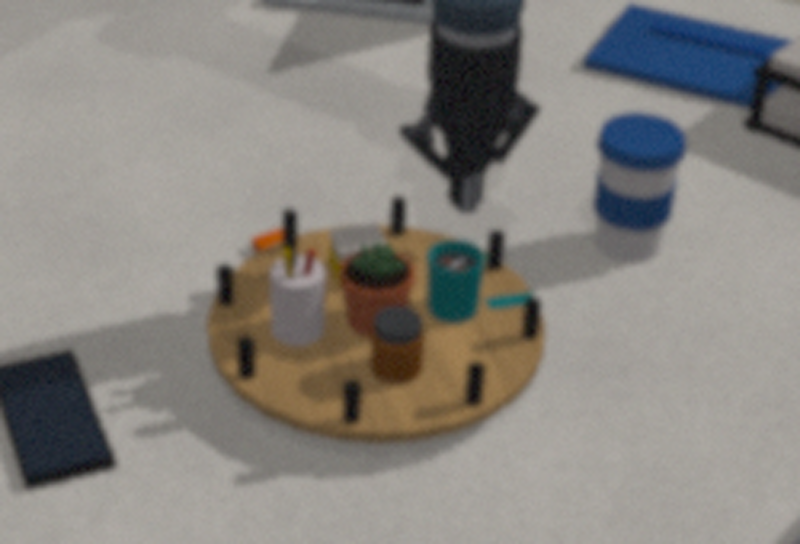

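```bash
python3 - <<'E'
from h import *
c=cams.capture("scene");P=cloud(c);Ti=np.linalg.inv(c["cam_to_world"]);K=c["camera_matrix"]
s=telemetry.sense();p=s["tcp_pos"];print(p)
for dz in(.019,0,-.02,-.04):
    q=Ti@np.r_[p-[0,0,dz],1];print(dz,(K@q[:3]/q[2])[:2].round(1))
for v in range(146,170,2):print(v,[tuple(np.round(P[v,u],3).tolist()) for u in (290,293,296,299)],c["frame"][v,[293,296]].max(1))
E
```

```text
[0.57868634 0.21160072 0.06853278]
0.019 [294.1 172.4]
0 [294.5 166.8]
-0.02 [294.9 160.8]
-0.04 [295.3 154.7]
146 [(0.567, 0.201, 0.136), (0.578, 0.199, 0.142), (0.588, 0.2, 0.146), (0.587, 0.214, 0.139)] [36 23]
148 [(0.569, 0.199, 0.131), (0.583, 0.193, 0.141), (0.59, 0.197, 0.142), (0.588, 0.214, 0.133)] [23 34]
150 [(0.574, 0.192, 0.13), (0.582, 0.196, 0.132), (0.589, 0.199, 0.134), (0.59, 0.211, 0.129)] [26 31]
152 [(0.583, 0.181, 0.134), (0.583, 0.195, 0.127), (0.59, 0.199, 0.128), (0.591, 0.211, 0.123)] [31 28]
154 [(0.584, 0.18, 0.128), (0.58, 0.2, 0.117), (0.591, 0.198, 0.123), (0.592, 0.211, 0.117)] [18 26]
156 [(0.569, 0.201, 0.105), (0.583, 0.196, 0.114), (0.587, 0.204, 0.112), (0.589, 0.214, 0.108)] [31 57]
158 [(0.569, 0.202, 0.098), (0.579, 0.202, 0.102), (0.588, 0.203, 0.106), (0.59, 0.215, 0.101)] [33 74]
160 [(0.569, 0.202, 0.091), (0.582, 0.199, 0.099), (0.587, 0.205, 0.098), (0.592, 0.212, 0.097)] [33 75]
162 [(0.569, 0.202, 0.085), (0.58, 0.201, 0.09), (0.589, 0.202, 0.094), (0.592, 0.213, 0.09)] [41 74]
164 [(0.5, 0.296, 0.0), (0.583, 0.198, 0.086), (0.59, 0.203, 0.087), (0.592, 0.214, 0.083)] [64 75]
166 [(0.506, 0.288, -0.0), (0.512, 0.294, -0.001), (0.589, 0.205, 0.079), (0.525, 0.308, -0.001)] [126 110]
168 [(0.512, 0.28, -0.001), (0.52, 0.285, 0.0), (0.526, 0.292, -0.0), (0.534, 0.297, 0.001)] [153 145]
```

The tip's front edge is really at z ≈ 0.08, about 30 mm above what the reported TCP and tip reach imply. The xy position agrees. So I lower 34 mm here, between the posts at 78° and 123°, and push the 123° post instead.

{"name": "play_rows", "arguments": {"deltas": [[[0,0,0.008,0,0,0,-1],[0,0,0.016,0,0,0,-1],[0,0,0.024,0,0,0,-1],[0,0,0.034,0,0,0,-1],[0,0,0.034,0,0,0,-1],[0,0,0.034,0,0,0,-1]]]}}

```text
t: 3.52
tcp_pos: [0.577, 0.2107, 0.0316]
eef_rot: [-0.001, 0.173, 0.985, -0.001]
ft_force: [0.3, -1.1, -0.4]
finger_gap: 0.0002
finger_force: 0.0
```

```bash
python3 - <<'E'
from h import *
c=cams.capture("scene");P=cloud(c)
s=telemetry.sense();print(s["tcp_pos"],s["ft_force"])
b=(np.hypot(P[...,0]-.59,P[...,1]-.206)<.012)&(P[...,2]>.037)
print(np.percentile(P[b],[0,2,5,50],axis=0).round(3))
for a in (95,127,159,191):print(a,sweep(list(range(a,a+33,4))))
E
```

```text
[0.57770049 0.21091835 0.03245525] [-0.0387284  -0.10455059 -0.49183771]
[[0.58  0.194 0.045]
 [0.582 0.196 0.051]
 [0.583 0.196 0.055]
 [0.59  0.207 0.106]]
95 [[0.008, -0.004], [0.016, -0.009], [0.023, -0.014], [0.03, -0.02], [0.037, -0.026], [0.043, -0.032], [0.049, -0.039], [0.054, -0.047]]
127 [[0.005, -0.008], [0.009, -0.016], [0.012, -0.024], [0.015, -0.033], [0.018, -0.042], [0.019, -0.05], [0.021, -0.059], [0.021, -0.068]]
159 [[-0.0, -0.009], [-0.001, -0.018], [-0.002, -0.027], [-0.004, -0.036], [-0.007, -0.045], [-0.01, -0.053], [-0.014, -0.061], [-0.018, -0.069]]
191 [[-0.005, -0.008], [-0.01, -0.015], [-0.016, -0.022], [-0.023, -0.028], [-0.03, -0.034], [-0.037, -0.04], [-0.044, -0.045], [-0.052, -0.049]]
```

The tip is now at about 0.046 with no contact force. Now I sweep from 95° to 127° and check that the disc follows.

{"name": "play_rows", "arguments": {"deltas": [[[0.008,-0.004,0,0,0,0,-1],[0.016,-0.009,0,0,0,0,-1],[0.023,-0.014,0,0,0,0,-1],[0.03,-0.02,0,0,0,0,-1],[0.037,-0.026,0,0,0,0,-1],[0.043,-0.032,0,0,0,0,-1],[0.049,-0.039,0,0,0,0,-1],[0.054,-0.047,0,0,0,0,-1]]]}}

```text
t: 4.23
tcp_pos: [0.5118, 0.1854, 0.0339]
eef_rot: [0.001, 0.172, 0.985, 0.001]
ft_force: [-0.5, 0.3, 0.1]
finger_gap: 0.0003
finger_force: 0.3
```

```bash
python3 - <<'E'
from h import *
c=cams.capture("top");s=telemetry.sense();print(s["tcp_pos"],s["ft_force"])
m=measure(c)
for k in m:print(k,m[k])
E
```

```text
[0.50966625 0.18419289 0.03348145] [-1.75647626 -0.90767904  1.135788  ]
C [0.58909386 0.08071019]
rad 0.13947398960590363
ptr (array([0.43364898, 0.12766349, 0.01194786]), np.float64(163.19266151199486), np.int64(90))
stripe (array([0.63285175, 0.19322041, 0.03496437]), np.float64(68.74776514852442), np.int64(84))
posts [(array([0.713, 0.084, 0.064]), np.float64(1.4)), (array([ 0.679, -0.006,  0.065]), np.float64(315.9)), (array([0.674, 0.171, 0.064]), np.float64(46.9)), (array([ 0.591, -0.045,  0.066]), np.float64(270.9)), (array([0.476, 0.14 , 0.464]), np.float64(152.2)), (array([ 0.501, -0.011,  0.067]), np.float64(226.2)), (array([0.462, 0.076, 0.07 ]), np.float64(182.0))]
```

The disc follows: it has turned 14°, the foot hasn't moved, and about 94° remain.

{"name": "play_rows", "arguments": {"deltas": [[[0.005,-0.008,0,0,0,0,-1],[0.009,-0.016,0,0,0,0,-1],[0.012,-0.024,0,0,0,0,-1],[0.015,-0.033,0,0,0,0,-1],[0.018,-0.042,0,0,0,0,-1],[0.019,-0.05,0,0,0,0,-1],[0.021,-0.059,0,0,0,0,-1],[0.021,-0.068,0,0,0,0,-1]]]}}

```text
t: 4.95
tcp_pos: [0.4679, 0.1277, 0.0332]
eef_rot: [-0.0, 0.172, 0.985, 0.0]
ft_force: [0.6, -0.1, 0.5]
finger_gap: 0.0
finger_force: 0.4
```

{"name": "play_rows", "arguments": {"deltas": [[[0,-0.009,0,0,0,0,-1],[-0.001,-0.018,0,0,0,0,-1],[-0.002,-0.027,0,0,0,0,-1],[-0.004,-0.036,0,0,0,0,-1],[-0.007,-0.045,0,0,0,0,-1],[-0.01,-0.053,0,0,0,0,-1],[-0.014,-0.061,0,0,0,0,-1],[-0.018,-0.069,0,0,0,0,-1]]]}}

```text
t: 5.62
tcp_pos: [0.4619, 0.0565, 0.0331]
eef_rot: [-0.0, 0.173, 0.985, 0.0]
ft_force: [-1.0, 0.3, -0.5]
finger_gap: 0.0002
finger_force: 0.2
```

```bash
python3 - <<'E'
from h import *
c=cams.capture("top");s=telemetry.sense();print(s["tcp_pos"],s["ft_force"])
m=measure(c)
for k in m:print(k,m[k])
print(sweep([191,194,197,200,203,206,208,210,211]))
E
```

```text
[0.46242284 0.05510474 0.03316206] [ 0.41451378 -1.88395228  0.40528417]
C [0.58949894 0.08078814]
rad 0.13904495537281036
ptr (array([nan, nan, nan]), np.float64(nan), np.int64(0))
stripe (array([0.5024226 , 0.18506327, 0.0346785 ]), np.float64(129.86402011084246), np.int64(1))
posts [(array([0.706, 0.122, 0.064]), np.float64(19.6)), (array([0.701, 0.026, 0.065]), np.float64(334.0)), (array([0.641, 0.194, 0.065]), np.float64(65.3)), (array([ 0.63 , -0.039,  0.065]), np.float64(288.8)), (array([0.48 , 0.01 , 0.524]), np.float64(213.0)), (array([0.473, 0.03 , 0.526]), np.float64(203.6)), (array([0.545, 0.198, 0.066]), np.float64(110.8)), (array([0.463, 0.082, 0.537]), np.float64(179.6)), (array([0.466, 0.108, 0.513]), np.float64(167.7)), (array([0.457, 0.036, 0.544]), np.float64(198.7))]
[[-0.004, -0.006], [-0.008, -0.011], [-0.012, -0.017], [-0.016, -0.022], [-0.021, -0.027], [-0.024, -0.03], [-0.028, -0.033], [-0.03, -0.034]]h.py:19: RuntimeWarning: Mean of empty slice.
  return dict(C=C,rad=rad,ptr=(P[o].mean(0),ang(P[o].mean(0)),o.sum()),
  ret = um.true_divide(
```

The disc has turned 77.7° and about 30.7° remain. Now I go slower, stopping short.

{"name": "play_rows", "arguments": {"deltas": [[[-0.004,-0.006,0,0,0,0,-1],[-0.008,-0.011,0,0,0,0,-1],[-0.012,-0.017,0,0,0,0,-1],[-0.016,-0.022,0,0,0,0,-1],[-0.021,-0.027,0,0,0,0,-1],[-0.024,-0.03,0,0,0,0,-1],[-0.028,-0.033,0,0,0,0,-1],[-0.03,-0.034,0,0,0,0,-1]]]}}

```text
t: 6.33
tcp_pos: [0.4791, 0.0146, 0.0332]
eef_rot: [0.0, 0.173, 0.985, -0.0]
ft_force: [-0.0, 0.5, -0.6]
finger_gap: -0.0003
finger_force: 0.1
```

```bash
python3 - <<'E' 2>/dev/null
from h import *
c=cams.capture("top");s=telemetry.sense();print(s["tcp_pos"],s["ft_force"])
m=measure(c)
print(m["C"],[p for p in m["posts"] if p[0][2]<.1])
print(sweep([211,213,215,217,219,220,221,222]))
E
```

```text
[0.47930041 0.01451996 0.03325096] [-0.00506212 -0.24869957 -0.40170798]
[0.58962452 0.07977335] [(array([0.713, 0.069, 0.064]), np.float64(355.0)), (array([0.684, 0.161, 0.065]), np.float64(40.6)), (array([ 0.668, -0.016,  0.064]), np.float64(309.3)), (array([0.599, 0.205, 0.067]), np.float64(85.8)), (array([0.507, 0.176, 0.067]), np.float64(130.8)), (array([0.462, 0.091, 0.069]), np.float64(175.0))]
[[-0.004, -0.003], [-0.007, -0.005], [-0.011, -0.008], [-0.015, -0.01], [-0.017, -0.012], [-0.019, -0.013], [-0.021, -0.014]]
```

About 10.4° remain: the posts at 130.8° and 175° put the stripe at 152.9°.

{"name": "play_rows", "arguments": {"deltas": [[[-0.004,-0.003,0,0,0,0,-1],[-0.007,-0.005,0,0,0,0,-1],[-0.011,-0.008,0,0,0,0,-1],[-0.015,-0.01,0,0,0,0,-1],[-0.017,-0.012,0,0,0,0,-1],[-0.018,-0.012,0,0,0,0,-1],[-0.018,-0.012,0,0,0,0,-1]]]}}

```text
t: 6.97
tcp_pos: [0.4918, -0.0025, 0.0332]
eef_rot: [0.0, 0.173, 0.985, -0.0]
ft_force: [0.2, 0.3, -0.1]
finger_gap: 0.0
finger_force: 0.0
```

```bash
python3 - <<'E' 2>/dev/null
from h import *
c=cams.capture("top");s=telemetry.sense();print(s["tcp_pos"],s["ft_force"])
m=measure(c)
print(m["C"],[p for p in m["posts"] if p[0][2]<.1])
E
```

```text
[ 0.49174677 -0.00230613  0.03322504] [-0.92025649 -0.3251363  -0.0945126 ]
[0.58943647 0.08115743] [(array([0.713, 0.09 , 0.065]), np.float64(3.9)), (array([ 0.683, -0.003,  0.067]), np.float64(318.3)), (array([0.67 , 0.175, 0.065]), np.float64(49.5)), (array([0.578, 0.205, 0.065]), np.float64(95.1)), (array([0.492, 0.162, 0.066]), np.float64(140.3)), (array([0.462, 0.071, 0.068]), np.float64(184.8))]
```

The stripe is at about 162.5° against the pointer's 163.3°. I back off, rise, and move aside.

{"name": "play_rows", "arguments": {"deltas": [[[0.006,0.004,0,0,0,0,-1],[0.01,0.006,0,0,0,0,-1],[0.01,0.006,-0.02,0,0,0,-1],[0.01,0.006,-0.05,0,0,0,-1],[0.01,0.006,-0.08,0,0,0,-1],[0.01,0.006,-0.11,0,0,0,-1],[0.01,0.006,-0.14,0,0,0,-1],[0.01,0.006,-0.17,0,0,0,-1]]]}}

```text
t: 7.68
tcp_pos: [0.4832, 0.0076, 0.2046]
eef_rot: [-0.0, 0.172, 0.985, 0.0]
ft_force: [1.3, 0.0, -0.4]
finger_gap: -0.0002
finger_force: 0.0
```

{"name": "play_rows", "arguments": {"deltas": [[[-0.01,-0.03,0,0,0,0,-1],[-0.02,-0.06,0,0,0,0,-1],[-0.03,-0.09,0,0,0,0,-1],[-0.04,-0.12,0,0,0,0,-1],[-0.05,-0.15,0,0,0,0,-1],[-0.06,-0.18,0,0,0,0,-1],[-0.07,-0.2,0,0,0,0,-1],[-0.07,-0.2,0,0,0,0,-1]]]}}

```text
t: 8.35
tcp_pos: [0.4821, -0.2084, 0.203]
eef_rot: [0.0, 0.175, 0.985, -0.001]
ft_force: [-0.1, 0.1, 0.1]
finger_gap: -0.0005
finger_force: 0.0
```

```bash
python3 - <<'E' 2>/dev/null
from h import *
c=cams.capture("top");s=telemetry.sense();print(s["t"],s["tcp_pos"],s["ft_force"])
m=measure(c)
for k in m:print(k,m[k])
cv2.imwrite("pics/t2.png",c["frame"])
E
```

```text
8.4 [ 0.48181955 -0.20624803  0.20288875] [0.43206119 0.31801682 0.8233568 ]
C [0.58935696 0.08035988]
rad 0.1395723968744278
ptr (array([0.43383985, 0.1263684 , 0.01212046]), np.float64(163.51956005871435), np.int64(194))
stripe (array([0.47410707, 0.11927107, 0.0350865 ]), np.float64(161.344053851025), np.int64(87))
posts [(array([0.713, 0.089, 0.065]), np.float64(4.1)), (array([ 0.683, -0.002,  0.064]), np.float64(318.5)), (array([0.67 , 0.175, 0.065]), np.float64(49.7)), (array([ 0.597, -0.046,  0.066]), np.float64(273.4)), (array([0.578, 0.205, 0.065]), np.float64(95.0)), (array([ 0.505, -0.015,  0.066]), np.float64(228.7)), (array([0.492, 0.162, 0.067]), np.float64(140.0)), (array([0.462, 0.071, 0.069]), np.float64(184.3))]
```

View pics/t2.png

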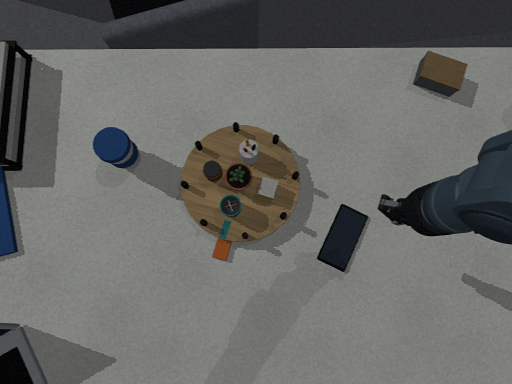

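The stripe at (225,230) points at the orange pointer at (222,250), within about 2°. The succulent at (238,176) is upright in the middle, and the cup and phone are where they started. The hand is clear, so I hand it in.

```bash
python3 -c "
from plant import r
print(r.sign_off())"
```

```text
the job is handed in; nothing more can be done
None
```

I turned the carousel about 107° anticlockwise by a finger post; the teal stripe is within about 2° of the orange pointer, the hand is clear, and the job is handed in (no verdict was returned).

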